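Rock the pendulum angle gauge on the sprung rest to its mark and hold it

TASK

Pick up the pendulum angle gauge by its black handle, set it down gently and upright, in the middle, on the round crest of the sprung rest, with its foot bar square across the crest. Keeping it pressed lightly on the crest so that the sprung stud is pushed about half way down, rock the gauge sideways until its swinging pointer settles in the gap between the two prongs of the mark. Finish while still holding it there with the pointer at rest; do not let go, and leave the other things on the bench where they are.

Things in the scene. Friction and masses are not known exactly. Their poses are not given: they have to be found in the camera images.
- angle_gauge: Loose upright gauge, 0.33 kg: flat foot bar 36 x 84 x 10 mm; grey disc 112 mm across, 12 mm thick, axis along x, centre 64 mm up, pale dial on its -x face; black handle 16 mm thick (x), 30 mm wide (y), 118 to 170 mm up: grip across the 16 mm, about 148 mm up. Origin: centre of the flat underside; x through the disc, y along the foot, z up. Dial faces the robot (yaw within 0.45 rad).
- pointer (a joint): Angle of the freely swinging pointer on the gauge, rad; pivot at the disc's centre, hangs by gravity, settles in about 1 s. 0: along the gauge's -z (gauge upright). Positive: tip towards the gauge's +y, as happens when the gauge's top leans towards its +y (negative turn about its x); pointer angle = lean. Cannot be touched.
- mark (a joint): Angle of the mark on the dial, rad, zero and sense as the pointer's: the gauge must lean this far to its +y. Preset between 0.16 and 0.36, cannot be moved. The mark is a small black fork open to the pivot, two prongs with a 9 mm gap.
- pointer_tip (a point): Lower tip of the black pointer (2.4 mm wide), 42 mm from the pivot.
- mark_gap (a point): Middle of the gap between the mark's prongs, 42 mm from the pivot; coincides with pointer_tip when the pointer is on the mark.
- gauge_rest: The sprung rest, fixed to the bench: dark base plate 90 x 70 x 12 mm with an aluminium block 56 x 40 mm up to 30 mm high, from which a steel stud stands up. Origin: centre of the underside, on the bench. x is the direction of the crest (the stud's ridge line), y across it, z up. It faces the robot (yaw within 0.35 rad).
- crest_top (a point): Top of the stud's crest, at its middle: 60 mm above the bench while the stud is up. The crest is a half-round of radius 12 mm, 44 mm long along the rest's x, and the gauge's flat foot rolls on it about that direction. Axes as the rest's.
- rest_stud (a joint): How far the stud is pressed down, m: 0 up, 0.008 bottomed. Spring: about 0.8 N to start it, then 600 N/m (about 3.2 N at half way).
- plaster_model: Plaster dental model, 62 x 66 x 28 mm, bystander.
- separator_bottle: Small bottle, 42 mm across, 103 mm tall, bystander.
- polishing_tin: Round tin, 64 mm across, 28 mm high, bystander.
- stone_block: Grey dressing stone, 24 x 52 x 16 mm, bystander.
- dappen_glass: Small glass, 48 mm across, 61 mm high, bystander.
- cassette_d: Milling cassette, 119 x 122 x 17 mm, bystander.

How it is judged:
On the way:
1. the gauge, held, stands upright on the middle of the crest and presses the stud down a little (x of angle_gauge in the frame of crest_top between -0.015 and 0.015 m and y of angle_gauge in the frame of crest_top between -0.02 and 0.02 m and angle between the x axis of angle_gauge and the x axis of gauge_rest, either way round below 0.2 rad and contact force between the fingers and angle_gauge above 1 N and contact force between angle_gauge and gauge_rest above 0.5 N and angle between angle_gauge's own z axis and vertical below 0.1 rad and value of joint rest_stud above 0.0005 m), for 0.2 s.
At the end, for the whole second after the job is handed in: Gauge held in the gripper with its foot on the crest, within 15 mm along and 20 mm across of its middle and 0.2 rad of square; stud pressed 1.2 to 6.8 mm; pointer tip within 3.3 mm (4.5 degrees) of the middle of the mark's gap; pointer and gauge at rest (x of angle_gauge in the frame of crest_top between -0.015 and 0.015 m and y of angle_gauge in the frame of crest_top between -0.02 and 0.02 m and angle between the x axis of angle_gauge and the x axis of gauge_rest, either way round below 0.2 rad and contact force between the fingers and angle_gauge above 1 N and contact force between angle_gauge and gauge_rest above 0.5 N and distance between pointer_tip and mark_gap below 0.0033 m and velocity of joint pointer between -0.3 and 0.3 rad/s and value of joint rest_stud between 0.0012 and 0.0068 m and linear speed of angle_gauge below 0.02 m/s); the arm keeps its last pose, push and grip.
It fails at once if the gauge is knocked over or dropped (angle between angle_gauge's own z axis and vertical above 0.7 rad).
It fails at once if the gauge is pressed hard on the rest (over 30 N) (contact force between angle_gauge and gauge_rest above 30 N).
It fails at once if a bystander is moved by more than 25 mm (distance of any of plaster_model, separator_bottle, polishing_tin, stone_block, dappen_glass, cassette_d from where it was at the start of the episode above 0.025 m).
It also fails if it takes over 38 s, if anything falls off the work surface, if the arm or the gripper's body presses on something with over 40 N, if the wrist force passes 120 N, or if a joint passes its speed limit or range.

ROBOT

A 7-joint arm with a two-finger parallel gripper is mounted at the origin on a cart in front of the work surface, level with it; the furniture and walls round the work are solid. World frame = base frame: x ahead of the robot, y to its left, z up, the work surface at z = 0. Lengths are in m, angles in rad, forces in N, time in s.
With the tool pointing down it reaches from about 0.375 to 0.925 m from the base axis. Payload 3.1 kg.
Tool frame: the origin (TCP) lies at the very end of the fingers, on their centre line; the grasp point (between the pads) lies 19 mm behind it; y points along the fingers, z is the direction in which the jaws open and shut, and the axes are right-handed (so a half turn about y gives the same grasp; the last joint's range is limited). The gripper opens to 85 mm and grips with 20 to 120 N. Pads are 22 mm wide; open, the fingers measure 114 mm over their backs; the gripper's body (76 mm by 85 mm) begins 54 mm behind the grasp point. The pads swing forward as they close: fully open they stand 13 mm farther back than shut.
Start: joints at [-1.406, 0.383, 0.044, 1.598, -0.018, 1.161, -0.05], TCP at [0.169, 0.628, 0.231] pointing down, gripper open.
Joint ranges: [-2.61, 2.61], [-0.41, 2.15], [-1.48, 1.57], [0, 2.5], [-1.57, 4.71], [0.05, 1.97], [-2.85, 2.85]. Speed limits (rad/s): [2.79, 2.79, 3.14, 3.14, 3.14, 3.14, 3.14].

INTERFACE

Orientations are given as a rotation vector (axis times angle).
In Python, from workcell import manip, optics, find_in gives the robot as it stands.
- The arm moves only by the shell command python3 -m handwheel 'ROWS' [OPENING] [FORCE]. ROWS is JSON, a list of rows, each an object of numbers: "x", "y", "z": the shift along the tool's x, y, z in m; "ax", "ay", "az": the turn, a rotation vector about the tool's x, y, z in units of 5 degrees (1.0 is 5 degrees). A call has 1 to 8 rows; each row shifts and turns the commanded pose from where the row before left it, along the tool's axes as they then stand; what a row does not reach is not made up. A row lasts 1/10 s, in which the tool goes at most 50 mm and 8.59 degrees, less where a joint would pass 70% of its speed; a pose out of reach is approached as far as the arm can. A call is refused whole if a number of a shift passes 0.05 or a number of a turn 1, either way. A call with a gripper value outside its range is refused whole. OPENING is the opening, from 0 (shut) to 1 (fully open), set as the call begins (- or left out, the last holds). The fingers move at their own pace and stop on an object; FORCE is the grip in N (left out, the last holds). Time passes only in rows, so rows that do not move let the fingers close. It gives the time, the measured TCP pose, the force and the opening at its end, in the units of the state.
- manip.get_obs(): the state, without advancing time (a new reading comes with each control period).
- optics.capture(name): name is "scene" or "top" or "wrist"; returns a dict with "frame" (400x640x3 uint8, blue, green, red), "depth" (400x640 float32, m along the optical axis (not along the pixel's ray), 0 where there is no reading), "fov_y" (degrees; the focal length in pixels is half the picture's height over the tangent of half this angle, whatever the lens; pixels are square), "cx", "cy" (the principal point, pixels), "pose" (4x4, takes a point from camera to world coordinates). Camera axes: x right, y down, z forward; pixel columns grow to the right and rows downward; lengths in m; the calibration is good to about 2 mm. A picture is of the moment at which its call begins.
- manip.close_job(): hands the job in, once; it reports no verdict.
Trained networks look in the newest picture that a camera, given by its name, has taken for a name from the list of things; names that differ only in an ending like _2 or _b are one class to them, and where a whole thing is asked for, a point or a joint stands for the part that bears it (a point fixed in the world has none). Each returns a list of dicts, best first, with "conf" (0 to 1); they miss things now and then, are a little off and sometimes report something else, mostly with a low value. They report only what shows in the picture. A call takes as long as a camera call.
- find_in(camera, name): "extent" ([left, top, right, bottom] in pixels, round what is visible of it).
The state is a dict: "t": time; "joint_positions": joint angles; "qd": joint speeds; "effort": joint torques, N m; "ee_pos": TCP position; "tcp_rot": TCP orientation; "force": force on the tool from outside, world axes, zero at the start; "moment": the same for the moment, N m; "finger_gap": finger opening in m.
Only numpy, scipy, OpenCV 4.12 (cv2) and the standard library are available. Lean on these libraries where they do the work, as an engineer would, in place of code of your own. Each camera call takes 0.05 s, during which the arm holds its last target.

## Working session

There is one attempt and no reset: what is moved stays moved. The work goes in short steps, Python scripts to look and compute and a shell command to move; the robot and the scene stay as the last step left them, time stands still between calls to the robot, and variables do not carry over. Pictures are saved under pics/ and viewed, and the job is handed in when it is done.

```bash
ls; mkdir -p pics; python3 - <<'E'
from workcell import manip, optics, find_in
import cv2,numpy as np
o=manip.get_obs()
for k,v in o.items(): print(k,np.round(v,4))
for c in ("scene","top","wrist"):
    d=optics.capture(c); cv2.imwrite(f"pics/{c}0.png",d["frame"]); np.savez(f"/tmp/{c}0.npz",**d)
    print(c,d["fov_y"],d["cx"],d["cy"],np.round(d["pose"],3).tolist())
    for n in ("angle_gauge","gauge_rest","crest_top","pointer_tip","mark_gap"):
        print(c,n,[(np.round(r["extent"]).tolist(),round(r["conf"],2)) for r in find_in(c,n)[:2]])
E
```

```text
pics
t 0.0
joint_positions [-1.4058  0.3838  0.0438  1.5996 -0.0179  1.1612 -0.05  ]
qd [ 0.0003 -0.0012  0.      0.0006 -0.0007  0.0007  0.0016]
effort [ 0.00000e+00 -4.33474e+01  1.02450e+00 -2.49512e+01  1.07000e-02
  1.15000e-02 -0.00000e+00]
ee_pos [0.1686 0.6267 0.2299]
tcp_rot [-1.5636  0.2065 -0.2062]
force [-0.0271  0.452  -0.4774]
moment [-0.0179 -0.003   0.0092]
finger_gap 0.0856
scene 54.33311881146393 329.762266751303 200.09098977449528 [[0.693, -0.454, 0.56, 0.015], [-0.721, -0.427, 0.546, -0.562], [-0.009, -0.782, -0.623, 0.676], [0.0, 0.0, 0.0, 1.0]]
scene angle_gauge [([332.0, 177.0, 371.0, 244.0], 0.91)]
scene gauge_rest [([245.0, 190.0, 284.0, 221.0], 0.74), ([330.0, 296.0, 395.0, 358.0], 0.25)]
scene crest_top [([254.0, 189.0, 272.0, 204.0], 0.77)]
scene pointer_tip []
scene mark_gap []
top 43.271090839277875 322.62333544860087 205.8101857929305 [[0.022, -0.991, 0.134, 0.381], [-1.0, -0.023, -0.003, -0.03], [0.006, -0.134, -0.991, 1.105], [0.0, 0.0, 0.0, 1.0]]
top angle_gauge [([334.0, 180.0, 384.0, 205.0], 0.79)]
top gauge_rest [([231.0, 206.0, 267.0, 254.0], 0.65)]
top crest_top [([332.0, 178.0, 387.0, 200.0], 0.67)]
top pointer_tip []
top mark_gap []
wrist 66.77783813200078 317.51770957866376 199.84057134870974 [[0.261, 0.923, 0.285, 0.095], [0.965, -0.249, -0.077, 0.648], [-0.0, 0.295, -0.956, 0.375], [0.0, 0.0, 0.0, 1.0]]
wrist angle_gauge []
wrist gauge_rest []
wrist crest_top []
wrist pointer_tip []
wrist mark_gap []
```

View pics/scene0.png

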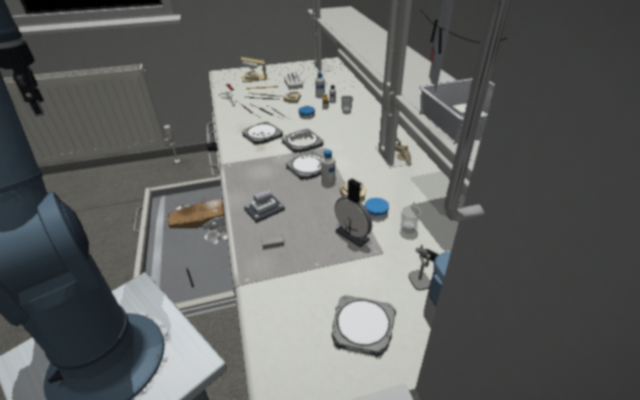

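View pics/top0.png

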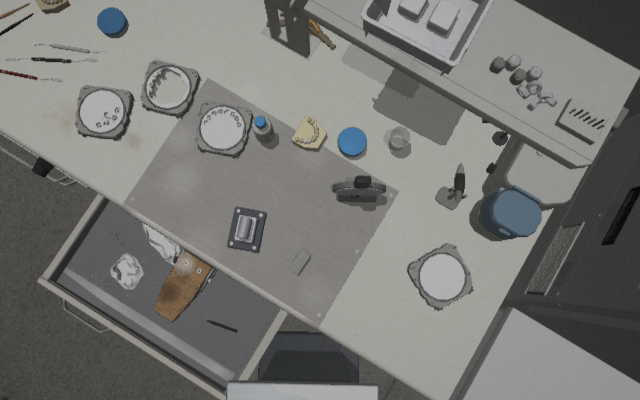

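The scene view shows the gauge at (352,215) and the rest at (263,205). In the top view the gauge is at (358,190), the rest at (247,229), and the stone at (301,262). Next I'll get metric positions from the depth images.

```bash
cat > h.py <<'E'
import numpy as np,cv2
def cloud(d):
    f=200/np.tan(np.radians(float(d["fov_y"])/2)); z=d["depth"]
    v,u=np.mgrid[0:400,0:640]
    P=np.stack([(u-d["cx"])/f*z,(v-d["cy"])/f*z,z],-1)
    T=d["pose"]; W=P@T[:3,:3].T+T[:3,3]; W[z==0]=np.nan
    return W
E
python3 - <<'E'
import numpy as np,cv2
from h import *
for c,(bg,br) in {"top":((325,165,395,212),(222,200,275,260)),"scene":((325,170,380,250),(240,183,290,225))}.items():
    d=dict(np.load(f"/tmp/{c}0.npz")); W=cloud(d)
    for n,b in (("g",bg),("r",br)):
        w=W[b[1]:b[3],b[0]:b[2]].reshape(-1,3); w=w[np.isfinite(w[:,0])]
        print(c,n,"bench z med",np.round(np.median(w[:,2]),4))
        bands=[(.004,.02),(.02,.04),(.045,.07),(.07,.11),(.125,.160),(.160,.185)] if n=="g" else [(.006,.018),(.022,.036),(.045,.056),(.056,.068)]
        for lo,hi in bands:
            s=w[(w[:,2]>lo)&(w[:,2]<hi)]
            if len(s)<4: print(lo,len(s));continue
            r=cv2.minAreaRect((s[:,:2]*1000).astype(np.float32))
            print(lo,hi,len(s),"mean",s.mean(0).round(4),"rect",np.round(r[0],1),np.round(r[1],1),round(r[2],1))
a=cv2.imread("pics/top0.png")
i=cv2.resize(np.hstack([a[150:270,210:290],a[150:270,320:400]]),None,fx=4.8,fy=4.8,interpolation=2); cv2.imwrite("pics/topz.png",i)
a=cv2.imread("pics/scene0.png")
i=cv2.resize(a[165:255,235:385],None,fx=5,fy=5,interpolation=2); cv2.imwrite("pics/scz.png",i)
E
```

```text
top g bench z med 0.0016
0.004 0.02 328 mean [ 0.5545 -0.1054  0.0078] rect [ 571.4 -114.1] [103.3 152.8] 1.4
0.02 0.04 50 mean [ 0.5521 -0.1089  0.0306] rect [ 550.8 -108.5] [ 4.7 76.8] 0.3
0.045 0.07 111 mean [ 0.5526 -0.1038  0.0595] rect [ 553.3 -106.6] [110.9  11.4] 85.6
0.07 0.11 296 mean [ 0.5558 -0.1055  0.0937] rect [ 557.5 -107.5] [ 16.9 107.7] 0.1
0.125 0.16 55 mean [ 0.5527 -0.1059  0.1415] rect [ 553.3 -105. ] [29.6 10.1] 70.0
0.16 0.185 134 mean [ 0.5589 -0.107   0.1683] rect [ 559.7 -107.3] [28.6 17.1] 88.4
top r bench z med 0.0032
0.006 0.018 829 mean [0.4733 0.1306 0.0116] rect [475.1 131.6] [110.4 125. ] 89.6
0.022 0.036 236 mean [0.4717 0.128  0.0289] rect [474.7 131.7] [40.2 56.2] 79.7
0.045 0.056 96 mean [0.4741 0.1291 0.0527] rect [474.3 131.7] [23.8 43.8] 80.2
0.056 0.068 148 mean [0.4739 0.1314 0.0587] rect [474.7 131.5] [20. 43.] 81.0
scene g bench z med 0.0022
0.004 0.02 426 mean [ 0.599  -0.0733  0.0113] rect [633.6 -46.5] [277.9 120.2] 51.4
0.02 0.04 479 mean [ 0.6285 -0.0663  0.0281] rect [640.2 -50.6] [276.2 128.8] 52.9
0.045 0.07 314 mean [ 0.5578 -0.1029  0.0577] rect [597.4 -28.8] [282.4  59.4] 62.6
0.07 0.11 490 mean [ 0.5513 -0.1167  0.0901] rect [ 555.  -108.5] [ 15.6 108.8] 0.9
0.125 0.16 167 mean [ 0.5514 -0.1128  0.143 ] rect [ 551.  -111.4] [15.1 30.1] 25.4
0.16 0.185 83 mean [ 0.5544 -0.1103  0.1664] rect [ 556.4 -109.3] [28.4 16.8] 89.2
scene r bench z med 0.0008
0.006 0.018 341 mean [0.4608 0.1189 0.0109] rect [470.2 129.8] [70.8 89.6] 80.8
0.022 0.036 153 mean [0.4651 0.1224 0.0274] rect [470.1 129.5] [40.5 56.8] 77.7
0.045 0.056 82 mean [0.4666 0.1236 0.0508] rect [466.8 123.5] [23.5 47.6] 60.1
0.056 0.068 56 mean [0.4703 0.1291 0.0582] rect [470.2 129.7] [16.7 41.7] 81.3
```

View pics/topz.png

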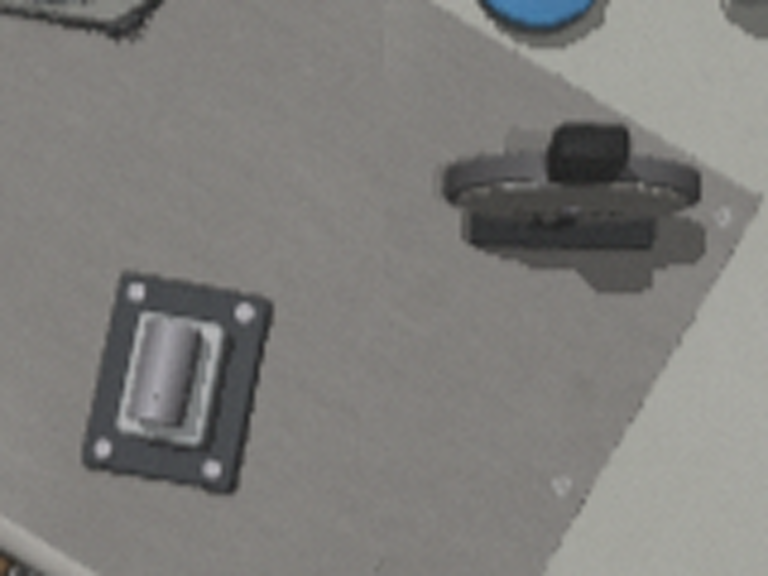

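View pics/scz.png

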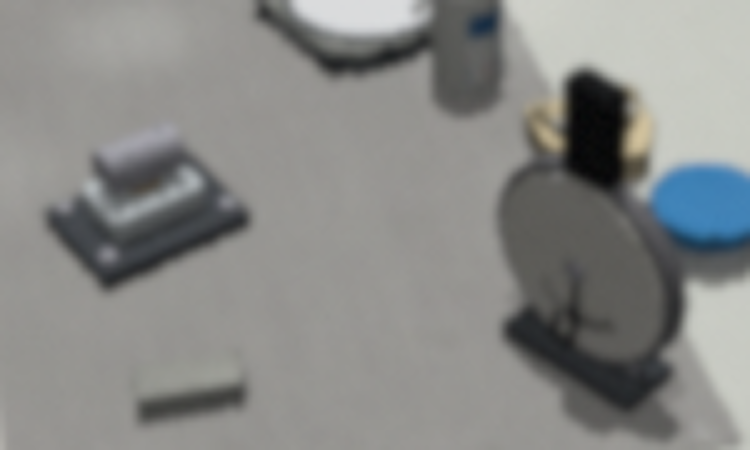

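```bash
cat >> h.py <<'E'
from scipy.spatial.transform import Rotation as Ro
def plan(o,pos,R):
    """turn (tool, 5deg units) and shift in present tool axes, to target"""
    R0=Ro.from_rotvec(o["tcp_rot"]).as_matrix(); p0=np.array(o["ee_pos"])
    t=Ro.from_matrix(R0.T@R).as_rotvec()/np.radians(5)
    print("turn units",t.round(3),"shift in cur tool",(R0.T@(pos-p0)).round(4),"in target tool",(R.T@(pos-p0)).round(4))
def toolR(yaw,lean=0,s=1):
    # tool y along gauge -z, z along s*gauge x
    G=Ro.from_euler('z',yaw).as_matrix()@Ro.from_euler('x',-lean).as_matrix()
    y=-G[:,2]; z=s*G[:,0]; x=np.cross(y,z)
    return np.stack([x,y,z],1)
E
python3 - <<'E'
from h import *
from workcell import manip
o=manip.get_obs(); R0=Ro.from_rotvec(o["tcp_rot"]).as_matrix(); print(R0.round(3))
for s in (1,-1): plan(o,np.array([.556,-.108,.30]),toolR(0,0,s))
d=np.load("/tmp/wrist0.npz"); print("cam in tool",(R0.T@(d["pose"][:3,3]-o["ee_pos"])).round(3), (R0.T@d["pose"][:3,:3]).round(2))
d=np.load("/tmp/scene0.npz");print(cloud(dict(d))[100:130:5,355:380:8].round(2)[:,:,:].tolist()[0])
E
```

```text
[[ 0.966 -0.     0.26 ]
 [-0.26   0.     0.966]
 [-0.    -1.     0.   ]]
turn units [-0.0000e+00  1.4989e+01 -1.0000e-03] shift in cur tool [ 0.565  -0.0687 -0.6099] in target tool [ 0.7357 -0.0687  0.3872]
turn units [-1.0000e-03 -2.1011e+01  0.0000e+00] shift in cur tool [ 0.565  -0.0687 -0.6099] in target tool [-0.7357 -0.0687 -0.3872]
cam in tool [-0.076 -0.143 -0.   ] [[ 0.    0.96  0.29]
 [ 0.   -0.29  0.96]
 [ 1.   -0.   -0.  ]]
[[1.17, 0.42, -0.0], [1.19, 0.39, 0.0], [1.22, 0.37, -0.0], [1.22, 0.32, 0.01]]
```

```bash
python3 -m handwheel '[{"x":0.037,"z":-0.026},{"x":0.037,"z":-0.026},{"x":0.037,"z":-0.026},{"x":0.037,"z":-0.026},{"x":0.037,"z":-0.026},{"x":0.037,"z":-0.026},{"x":0.037,"z":-0.026},{"x":0.037,"z":-0.026}]' 1
python3 -m handwheel '[{"x":0.016,"z":-0.045},{"x":0.016,"z":-0.045},{"x":0.016,"z":-0.045},{"x":0.016,"z":-0.045},{"x":0.016,"z":-0.045},{"x":0.016,"z":-0.045},{"x":0.016,"z":-0.045,"y":0.02},{"x":0.016,"z":-0.045,"y":0.02}]'
python3 -m handwheel '[{"x":0.016,"z":-0.045,"y":0.02},{"x":0.016,"z":-0.045,"y":0.025},{}]'
```

```text
invalid input at $[0]: expected keys x, y, z, ax, ay, az
invalid input at $[0]: expected keys x, y, z, ax, ay, az
invalid input at $[0]: expected keys x, y, z, ax, ay, az
```

```bash
python3 -m handwheel '[{"x":0.037,"y":0,"z":-0.026,"ax":0,"ay":0,"az":0},{"x":0.037,"y":0,"z":-0.026,"ax":0,"ay":0,"az":0},{"x":0.037,"y":0,"z":-0.026,"ax":0,"ay":0,"az":0},{"x":0.037,"y":0,"z":-0.026,"ax":0,"ay":0,"az":0},{"x":0.037,"y":0,"z":-0.026,"ax":0,"ay":0,"az":0},{"x":0.037,"y":0,"z":-0.026,"ax":0,"ay":0,"az":0},{"x":0.037,"y":0,"z":-0.026,"ax":0,"ay":0,"az":0},{"x":0.037,"y":0,"z":-0.026,"ax":0,"ay":0,"az":0}]' 1
python3 -m handwheel '[{"x":0.016,"y":0,"z":-0.045,"ax":0,"ay":0,"az":0},{"x":0.016,"y":0,"z":-0.045,"ax":0,"ay":0,"az":0},{"x":0.016,"y":0,"z":-0.045,"ax":0,"ay":0,"az":0},{"x":0.016,"y":0,"z":-0.045,"ax":0,"ay":0,"az":0},{"x":0.016,"y":0,"z":-0.045,"ax":0,"ay":0,"az":0},{"x":0.016,"y":0,"z":-0.045,"ax":0,"ay":0,"az":0},{"x":0.016,"y":0.02,"z":-0.045,"ax":0,"ay":0,"az":0},{"x":0.016,"y":0.02,"z":-0.045,"ax":0,"ay":0,"az":0}]'
```

```text
t: 1.7
ee_pos: [0.4017, 0.3485, 0.2317]
tcp_rot: [-1.56, 0.206, -0.206]
force: [1.5, 0.9, 0.5]
finger_gap: 0.0853
t: 2.5
ee_pos: [0.4314, -0.0293, 0.1934]
tcp_rot: [-1.559, 0.203, -0.209]
force: [1.7, 0.6, -1.1]
finger_gap: 0.0855
```

```bash

python3 -m handwheel '[{"x":0.016,"y":0.02,"z":-0.045,"ax":0,"ay":0,"az":0},{"x":0.016,"y":0.025,"z":-0.045,"ax":0,"ay":0,"az":0},{"x":0,"y":0,"z":0,"ax":0,"ay":0,"az":0}]'
python3 - <<'E'
from workcell import *
from workcell import optics,find_in
import cv2,numpy as np
d=optics.capture("wrist"); np.savez("/tmp/wrist1.npz",**d); cv2.imwrite("pics/w1.png",d["frame"])
for n in ("angle_gauge","pointer_tip","mark_gap"):
    print(n,[(np.round(r["extent"]).tolist(),round(r["conf"],2)) for r in find_in("wrist",n)[:2]])
E
```

```text
t: 2.8
ee_pos: [0.4349, -0.1245, 0.1482]
tcp_rot: [-1.565, 0.218, -0.212]
force: [-0.7, 0.5, 0.1]
finger_gap: 0.0858
angle_gauge [([309.0, 268.0, 426.0, 363.0], 0.59)]
pointer_tip [([360.0, 295.0, 374.0, 324.0], 0.73)]
mark_gap [([363.0, 296.0, 378.0, 326.0], 0.7)]
```

View pics/w1.png

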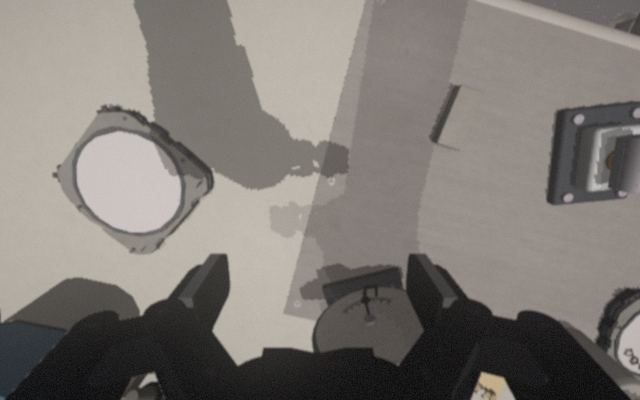

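The dial shows between the open fingers, with its pivot near (371,320) and the pointer and fork near (368,300). I'll rectify it onto the dial plane.

```bash
python3 - <<'E'
from h import *
d=dict(np.load("/tmp/wrist1.npz")); W=cloud(d)
w=W[262:350,305:425].reshape(-1,3); w=w[np.isfinite(w[:,0])]
s=w[(w[:,2]>.025)&(w[:,2]<.1)&(abs(w[:,0]-.55)<.03)]
A=np.c_[s[:,1:],np.ones(len(s))]; k=np.linalg.lstsq(A,s[:,0],rcond=None)[0]; print("plane x=",k.round(4),len(s),(s[:,0]-A@k).std().round(4))
f=200/np.tan(np.radians(float(d["fov_y"])/2)); T=np.linalg.inv(d["pose"])
x0=np.median(s[:,0]);print("face x",x0)
# render dial plane at 6px/mm : col -> y (left=+y), row -> z
Y,Z=np.meshgrid(np.arange(-.06,.0601,.0002)*-1-.108,np.arange(.125,-.001,-.0002))
X=k[0]*Y+k[1]*Z+k[2] if 0 else np.full_like(Y,x0)
P=np.stack([X,Y,Z],-1)@T[:3,:3].T+T[:3,3]
u=(P[...,0]/P[...,2]*f+d["cx"]).astype(np.float32);v=(P[...,1]/P[...,2]*f+d["cy"]).astype(np.float32)
cv2.imwrite("pics/dial1.png",cv2.remap(d["frame"],u,v,cv2.INTER_CUBIC))
cv2.imwrite("pics/w1z.png",cv2.resize(d["frame"][260:350,300:430],None,fx=6,fy=6,interpolation=2))
E
```

```text
plane x= [-0.0052  0.006   0.5491] 5182 0.001
face x 0.5501299676048744
```

View pics/dial1.png

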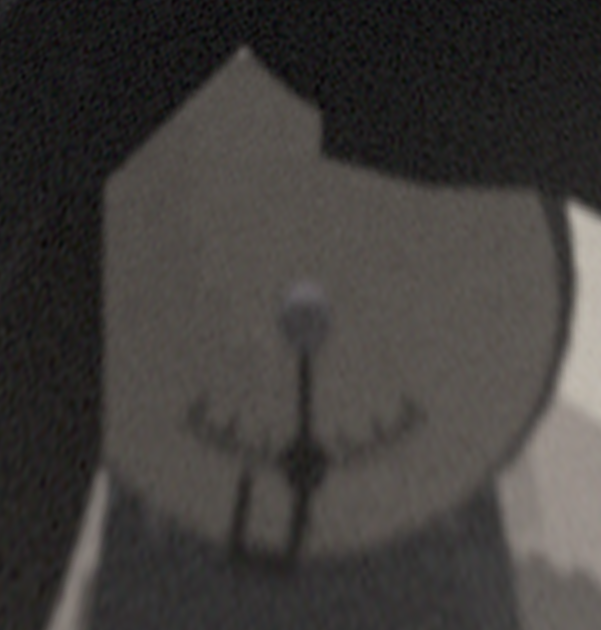

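View pics/w1z.png

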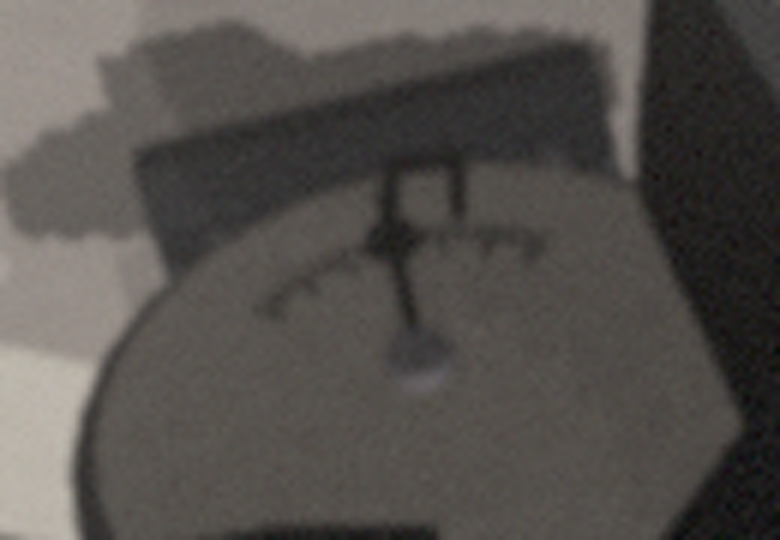

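Rectified at 5 px/mm, the pivot is at (303,310), the prongs are at columns about 242 and 296 at row 515, and the pointer is vertical. That puts the mark at about +0.17 rad to +y. Next I raise the tool and turn it so the jaws run along x.

```bash

python3 -m handwheel '[{"x":0,"y":-0.045,"z":0,"ax":0,"ay":1,"az":0},{"x":0,"y":-0.045,"z":0,"ax":0,"ay":1,"az":0},{"x":0,"y":0,"z":0,"ax":0,"ay":1,"az":0},{"x":0,"y":0,"z":0,"ax":0,"ay":1,"az":0},{"x":0,"y":0,"z":0,"ax":0,"ay":1,"az":0},{"x":0,"y":0,"z":0,"ax":0,"ay":1,"az":0},{"x":0,"y":0,"z":0,"ax":0,"ay":1,"az":0},{"x":0,"y":0,"z":0,"ax":0,"ay":1,"az":0}]' 0.6
python3 -m handwheel '[{"x":0,"y":0,"z":0,"ax":0,"ay":1,"az":0},{"x":0,"y":0,"z":0,"ax":0,"ay":1,"az":0},{"x":0,"y":0,"z":0,"ax":0,"ay":1,"az":0},{"x":0,"y":0,"z":0,"ax":0,"ay":1,"az":0},{"x":0,"y":0,"z":0,"ax":0,"ay":1,"az":0},{"x":0,"y":0,"z":0,"ax":0,"ay":1,"az":0},{"x":0,"y":0,"z":0,"ax":0,"ay":1,"az":0},{"x":0,"y":0,"z":0,"ax":0,"ay":0,"az":0}]'
python3 - <<'E'
from h import *
from workcell import manip
plan(manip.get_obs(),np.array([.556,-.1085,.129]),toolR(0,0,1))
E
```

```text
t: 3.8
ee_pos: [0.4384, -0.1157, 0.2411]
tcp_rot: [-1.436, 0.747, -0.75]
force: [0.4, 0.2, 0.4]
finger_gap: 0.0514
t: 4.6
ee_pos: [0.4383, -0.1159, 0.241]
tcp_rot: [-1.208, 1.206, -1.207]
force: [-0.9, -0.4, 0.9]
finger_gap: 0.051
turn units [-0.023  0.034 -0.011] shift in cur tool [-0.007   0.1123  0.1175] in target tool [-0.0074  0.112   0.1177]
```

```bash

python3 -m handwheel '[{"x":-0.0024,"y":0,"z":0.0392,"ax":0,"ay":0,"az":0},{"x":-0.0024,"y":0,"z":0.0392,"ax":0,"ay":0,"az":0},{"x":-0.0024,"y":0,"z":0.0392,"ax":0,"ay":0,"az":0},{"x":0,"y":0.03,"z":0,"ax":0,"ay":0,"az":0},{"x":0,"y":0.01,"z":0,"ax":0,"ay":0,"az":0}]'
python3 - <<'E'
from h import *
from workcell import manip,optics,find_in
plan(manip.get_obs(),np.array([.556,-.1085,.129]),toolR(0,0,1))
d=optics.capture("wrist");cv2.imwrite("pics/w2.png",d["frame"])
E
```

```text
t: 5.1
ee_pos: [0.5549, -0.1083, 0.198]
tcp_rot: [-1.214, 1.209, -1.204]
force: [-0.5, 0.3, -0.8]
finger_gap: 0.0511
turn units [0.046 0.054 0.001] shift in cur tool [0.0002 0.069  0.0014] in target tool [0.0002 0.069  0.0011]
```

View pics/w2.png

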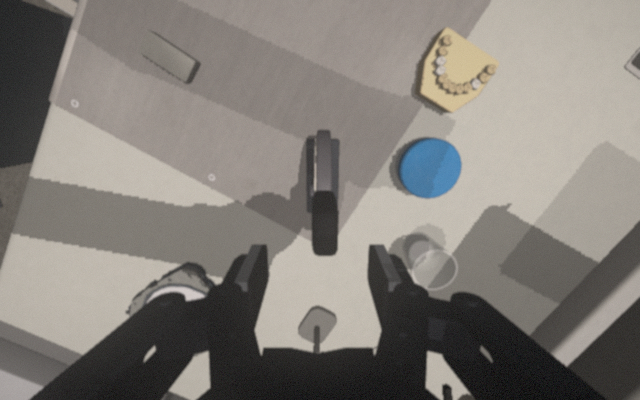

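The handle (324,225) is centred between the fingers (258 and 380), so I'll go down and grip.

```bash

python3 -m handwheel '[{"x":0,"y":0.023,"z":0.0006,"ax":0,"ay":0,"az":0},{"x":0,"y":0.023,"z":0.0006,"ax":0,"ay":0,"az":0},{"x":0,"y":0.023,"z":0,"ax":0,"ay":0,"az":0},{"x":0,"y":0,"z":0,"ax":0,"ay":0,"az":0}]'
python3 -m handwheel '[{"x":0,"y":0,"z":0,"ax":0,"ay":0,"az":0},{"x":0,"y":0,"z":0,"ax":0,"ay":0,"az":0},{"x":0,"y":0,"z":0,"ax":0,"ay":0,"az":0},{"x":0,"y":0,"z":0,"ax":0,"ay":0,"az":0},{"x":0,"y":0,"z":0,"ax":0,"ay":0,"az":0},{"x":0,"y":0,"z":0,"ax":0,"ay":0,"az":0},{"x":0,"y":0,"z":0,"ax":0,"ay":0,"az":0}]' 0 60
python3 - <<'E'
from workcell import manip;import numpy as np
o=manip.get_obs(); print(np.round(o["ee_pos"],4),np.round(o["tcp_rot"],4),o["force"],o["finger_gap"])
E
```

```text
t: 5.55
ee_pos: [0.553, -0.1096, 0.1289]
tcp_rot: [-1.213, 1.215, -1.205]
force: [-0.8, -0.1, -0.4]
finger_gap: 0.0513
t: 6.25
ee_pos: [0.5584, -0.111, 0.1331]
tcp_rot: [-1.206, 1.207, -1.212]
force: [0.3, 0.5, 6.2]
finger_gap: 0.0153
[ 0.5584 -0.111   0.1331] [-1.2059  1.2069 -1.2117] [0.31778911 0.48630997 6.21206841] 0.015295048117460954
```

```bash

python3 -m handwheel '[{"x":0,"y":0,"z":0,"ax":0,"ay":0,"az":0}]'
python3 -m handwheel '[{"x":0,"y":0,"z":0,"ax":0,"ay":0,"az":0}]'
python3 - <<'E'
from h import *
from workcell import optics,find_in,manip
for c in ("scene","wrist"):
    d=optics.capture(c); np.savez(f"/tmp/{c}2.npz",**d); cv2.imwrite(f"pics/{c}2.png",d["frame"] if c=="wrist" else cv2.resize(d["frame"][120:270,280:430],None,fx=4,fy=4,interpolation=2))
    print(np.round(manip.get_obs()["ee_pos"],4))
E
```

```text
t: 6.35
ee_pos: [0.5584, -0.111, 0.1331]
tcp_rot: [-1.206, 1.207, -1.212]
force: [0.0, 0.9, 6.7]
finger_gap: 0.015
t: 6.45
ee_pos: [0.5584, -0.111, 0.1331]
tcp_rot: [-1.206, 1.207, -1.212]
force: [0.7, -0.8, 6.2]
finger_gap: 0.0154
[ 0.5584 -0.111   0.1331]
[ 0.5584 -0.111   0.1331]
```

View pics/scene2.png

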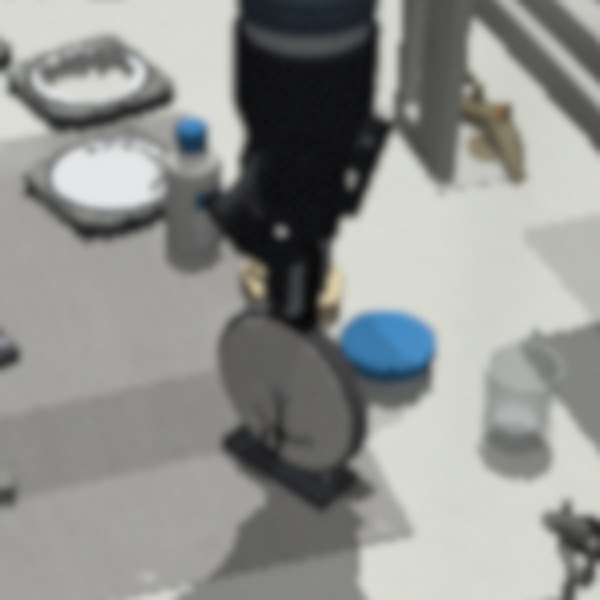

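View pics/wrist2.png

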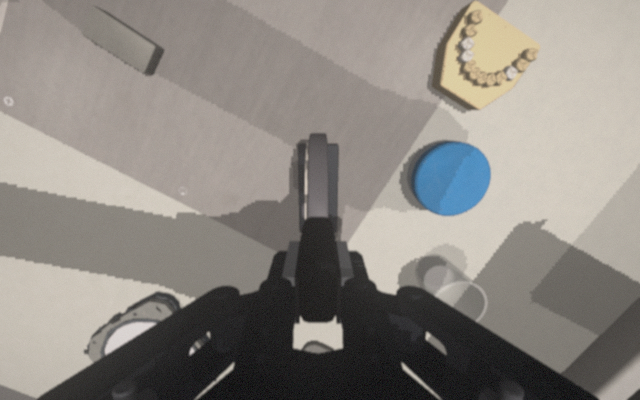

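```bash

python3 -m handwheel '[{"x":0,"y":-0.02,"z":0,"ax":0,"ay":0,"az":0},{"x":0,"y":-0.04,"z":0,"ax":0,"ay":0,"az":0},{"x":0,"y":-0.04,"z":0,"ax":0,"ay":0,"az":0},{"x":0,"y":0,"z":0,"ax":0,"ay":0,"az":0},{"x":0,"y":0,"z":0,"ax":0,"ay":0,"az":0}]'
python3 - <<'E'
from h import *
from workcell import optics,find_in,manip
for c in ("scene0","scene2"):
    W=cloud(dict(np.load(f"/tmp/{c}.npz")))
    w=W[170:250,325:380].reshape(-1,3); w=w[np.isfinite(w[:,0])]
    s=w[(w[:,2]>.03)&(w[:,2]<.115)&(abs(w[:,0]-.555)<.02)&(w[:,1]<-.03)&(w[:,1]>-.18)]
    s=s[np.abs(s[:,0]-np.median(s[:,0]))<.02]
    r=cv2.minAreaRect((s[:,:2]*1000).astype(np.float32)); print(c,r,s[:,1].min(),s[:,1].max(), np.median(s[:,0]))
o=manip.get_obs();print(np.round(o["ee_pos"],4),o["force"])
plan(o,np.array([.4725,.1305,o["ee_pos"][2]]),toolR(-.165,0,1))
d=optics.capture("scene"); np.savez("/tmp/scene3.npz",**d); cv2.imwrite("pics/scene3.png",cv2.resize(d["frame"][100:250,270:420],None,fx=4,fy=4,interpolation=2))
E
```

```text
t: 7.05
ee_pos: [0.5559, -0.1105, 0.231]
tcp_rot: [-1.209, 1.21, -1.209]
force: [-1.4, 0.1, -3.7]
finger_gap: 0.0154
scene0 ((553.3313598632812, -108.67364501953125), (18.561595916748047, 112.05443572998047), 2.8913795948028564) -0.16446383399338765 -0.05261861827936731 0.5502087135793413
scene2 ((552.6531372070312, -108.30256652832031), (17.6004695892334, 112.30834197998047), 1.500752329826355) -0.1644136909074818 -0.05212042211110768 0.5497181222069083
[ 0.5559 -0.1105  0.231 ] [-1.41003304  0.06713538 -3.74047026]
turn units [ 0.005  1.881 -0.008] shift in cur tool [-2.409e-01  2.000e-04 -8.360e-02] in target tool [-0.224   0.     -0.1219]
```

View pics/scene3.png

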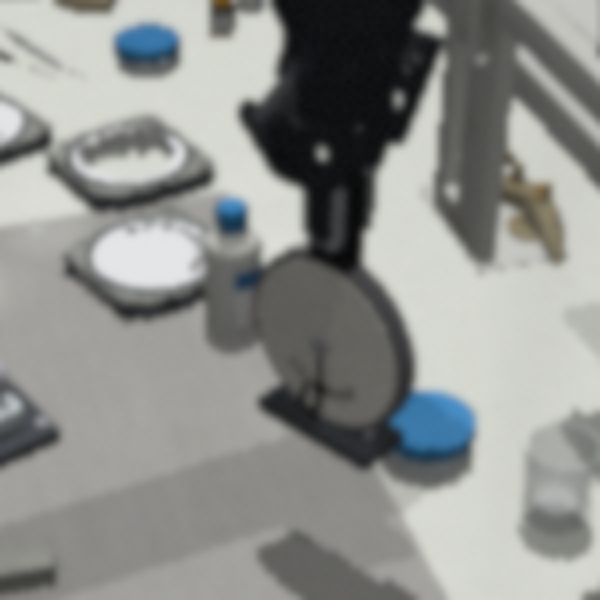

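```bash

python3 -m handwheel '[{"x":-0.02,"y":0,"z":-0.007,"ax":0,"ay":0,"az":0},{"x":-0.03,"y":0,"z":-0.0105,"ax":0,"ay":0,"az":0},{"x":-0.04,"y":0,"z":-0.014,"ax":0,"ay":0,"az":0},{"x":-0.04,"y":0,"z":-0.014,"ax":0,"ay":0,"az":0},{"x":-0.04,"y":0,"z":-0.014,"ax":0,"ay":0,"az":0},{"x":-0.034,"y":0,"z":-0.012,"ax":0,"ay":0,"az":0},{"x":-0.024,"y":0,"z":-0.008,"ax":0,"ay":0,"az":0},{"x":-0.0107,"y":0,"z":-0.0041,"ax":0,"ay":0,"az":0}]'
python3 -m handwheel '[{"x":0,"y":0,"z":0,"ax":0,"ay":0.9,"az":0},{"x":0,"y":0,"z":0,"ax":0,"ay":0.98,"az":0},{"x":0,"y":0,"z":0,"ax":0,"ay":0,"az":0},{"x":0,"y":0,"z":0,"ax":0,"ay":0,"az":0}]'
python3 - <<'E'
from h import *
from workcell import optics,find_in,manip
o=manip.get_obs();print(np.round(o["ee_pos"],4),o["force"])
plan(o,np.array([.4721,.128,.189]),toolR(-.165,0,1))
d=optics.capture("scene"); np.savez("/tmp/scene4.npz",**d); cv2.imwrite("pics/scene4.png",cv2.resize(d["frame"][80:230,190:340],None,fx=4,fy=4,interpolation=2))
d=optics.capture("top"); np.savez("/tmp/top4.npz",**d); cv2.imwrite("pics/top4.png",cv2.resize(d["frame"][150:290,180:320],None,fx=4,fy=4,interpolation=2))
E
```

```text
t: 7.9
ee_pos: [0.4696, 0.1309, 0.2284]
tcp_rot: [-1.217, 1.209, -1.204]
force: [0.4, -0.0, -3.6]
finger_gap: 0.0154
t: 8.3
ee_pos: [0.4724, 0.1267, 0.23]
tcp_rot: [-1.13, 1.33, -1.33]
force: [-0.0, -0.3, -4.9]
finger_gap: 0.0155
[0.4724 0.1267 0.23  ] [-0.00500661 -0.26731176 -4.8931919 ]
turn units [0.022 0.001 0.024] shift in cur tool [-0.0013  0.041  -0.0005] in target tool [-0.0012  0.041  -0.0005]
```

View pics/scene4.png

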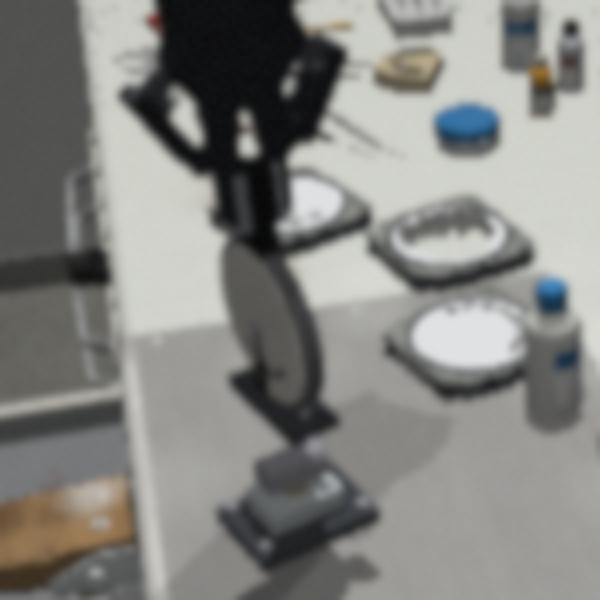

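View pics/top4.png

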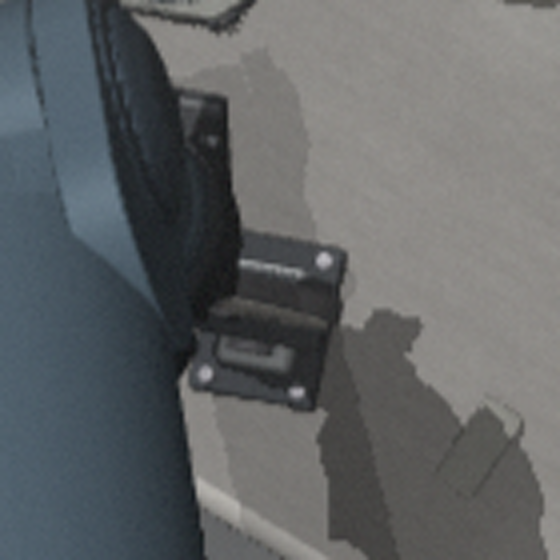

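Gauge is over the rest and square. I'll fit its position relative to the rest from the same camera, and refine the mark angle from the earlier scene views.

```bash
python3 - <<'E'
from h import *
def sel(c,box,zlo,zhi,xc,yc,rad):
    W=cloud(dict(np.load(f"/tmp/{c}.npz"))); w=W[box[1]:box[3],box[0]:box[2]].reshape(-1,3); w=w[np.isfinite(w[:,0])]
    return w[(w[:,2]>zlo)&(w[:,2]<zhi)&(np.hypot(w[:,0]-xc,w[:,1]-yc)<rad)]
b=(190,80,340,230)
s=sel("scene4",b,.12,.205,.472,.13,.075); r=cv2.minAreaRect((s[:,:2]*1000).astype(np.float32)); print("disc",r,len(s))
s=sel("scene4",b,.095,.112,.472,.13,.075); r=cv2.minAreaRect((s[:,:2]*1000).astype(np.float32)); print("foot",r,len(s),s[:,2].min())
s=sel("scene4",b,.02,.036,.472,.13,.075); r=cv2.minAreaRect((s[:,:2]*1000).astype(np.float32)); print("block",r,len(s))
# rectified dials
def rect(c,y0,z0,xf):
    d=dict(np.load(f"/tmp/{c}.npz")); f=200/np.tan(np.radians(float(d["fov_y"])/2)); T=np.linalg.inv(d["pose"])
    Y,Z=np.meshgrid(y0-np.arange(-.06,.06,.0003),z0+np.arange(.06,-.06,-.0003))
    P=np.stack([np.full_like(Y,xf),Y,Z],-1)@T[:3,:3].T+T[:3,3]
    return cv2.remap(d["frame"],(P[...,0]/P[...,2]*f+d["cx"]).astype(np.float32),(P[...,1]/P[...,2]*f+d["cy"]).astype(np.float32),cv2.INTER_CUBIC)
i=np.hstack([rect("scene0",-.1085,.064,.548),rect("scene3",-.1085,.162,.546)]); i=cv2.convertScaleAbs(i,alpha=1.6)
cv2.imwrite("pics/dials.png",i)
E
```

```text
disc ((465.2649841308594, 127.01731872558594), (108.68529510498047, 16.045400619506836), 86.554443359375) 634
foot ((470.1626892089844, 127.42185974121094), (85.96503448486328, 35.8436393737793), 80.5758056640625) 218 0.0961200223274482
block ((470.4190368652344, 130.01910400390625), (43.2314453125, 54.659725189208984), 80.60543823242188) 170
```

View pics/dials.png

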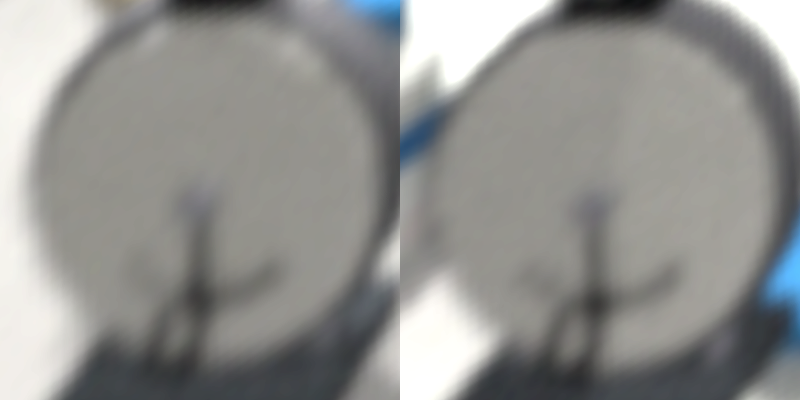

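Foot centre is (470.2,127.4) at −9.4°, and the block is (470.4,130.0) at −9.4°. So it's square and 2.6 mm off across. I'll correct that and lower in small steps.

```bash

python3 -m handwheel '[{"x":-0.0025,"y":0.015,"z":0,"ax":0,"ay":0,"az":0},{"x":0,"y":0.013,"z":0,"ax":0,"ay":0,"az":0},{"x":0,"y":0.005,"z":0,"ax":0,"ay":0,"az":0},{"x":0,"y":0,"z":0,"ax":0,"ay":0,"az":0}]'
python3 -m handwheel '[{"x":0,"y":0.002,"z":0,"ax":0,"ay":0,"az":0},{"x":0,"y":0.002,"z":0,"ax":0,"ay":0,"az":0},{"x":0,"y":0,"z":0,"ax":0,"ay":0,"az":0},{"x":0,"y":0,"z":0,"ax":0,"ay":0,"az":0}]'
```

```text
t: 8.8
ee_pos: [0.4724, 0.1299, 0.1968]
tcp_rot: [-1.13, 1.331, -1.33]
force: [0.6, 0.3, -3.8]
finger_gap: 0.0154
t: 9.2
ee_pos: [0.4737, 0.1306, 0.1944]
tcp_rot: [-1.126, 1.33, -1.33]
force: [-0.3, -0.5, -3.0]
finger_gap: 0.0156
```

```bash

python3 -m handwheel '[{"x":0,"y":0.002,"z":0,"ax":0,"ay":0,"az":0},{"x":0,"y":0,"z":0,"ax":0,"ay":0,"az":0},{"x":0,"y":0,"z":0,"ax":0,"ay":0,"az":0}]'
python3 -m handwheel '[{"x":0,"y":0.002,"z":0,"ax":0,"ay":0,"az":0},{"x":0,"y":0,"z":0,"ax":0,"ay":0,"az":0},{"x":0,"y":0,"z":0,"ax":0,"ay":0,"az":0}]'
```

```text
t: 9.5
ee_pos: [0.4739, 0.1307, 0.1925]
tcp_rot: [-1.126, 1.329, -1.33]
force: [0.2, 0.2, -2.4]
finger_gap: 0.0151
t: 9.8
ee_pos: [0.4739, 0.1307, 0.1904]
tcp_rot: [-1.126, 1.329, -1.33]
force: [0.5, 0.8, -0.8]
finger_gap: 0.0151
```

```bash

python3 -m handwheel '[{"x":0,"y":0.001,"z":0,"ax":0,"ay":0,"az":0},{"x":0,"y":0,"z":0,"ax":0,"ay":0,"az":0},{"x":0,"y":0,"z":0,"ax":0,"ay":0,"az":0}]'
python3 - <<'E'
from h import *
from workcell import optics,find_in,manip
F=[]
for k in range(4):
    d=optics.capture("scene"); F.append(manip.get_obs()["force"])
print(np.mean(F,0)); o=manip.get_obs(); print(o["t"],o["ee_pos"],o["moment"])
R=Ro.from_rotvec(o["tcp_rot"]).as_matrix(); print("up axis",-R[:,1])
np.savez("/tmp/scene5.npz",**d)
W=cloud(d); w=W[80:240,190:340].reshape(-1,3); w=w[np.isfinite(w[:,0])]
cv2.imwrite("pics/scene5.png",cv2.resize(d["frame"][90:230,200:330],None,fx=4.2,fy=4.2,interpolation=2))
for lo,hi in ((.06,.072),(.022,.036)):
    s=w[(w[:,2]>lo)&(w[:,2]<hi)&(np.hypot(w[:,0]-.472,w[:,1]-.13)<.075)]; print(cv2.minAreaRect((s[:,:2]*1000).astype(np.float32)),len(s))
E
```

```text
t: 10.1
ee_pos: [0.4738, 0.1307, 0.1894]
tcp_rot: [-1.126, 1.329, -1.33]
force: [0.7, -0.3, -1.0]
finger_gap: 0.0154
[ 0.69288585  0.53909241 -0.60898107]
10.3 [0.47380592 0.13064035 0.18933899] [ 0.1424074  -0.26172264  0.03766491]
up axis [-7.88386137e-04 -3.07284320e-04  9.99999642e-01]
((471.40863037109375, 132.0516357421875), (84.44151306152344, 36.269630432128906), 81.06294250488281) 185
((470.1612854003906, 128.39247131347656), (38.00107192993164, 56.76222229003906), 78.90252685546875) 130
```

View pics/scene5.png

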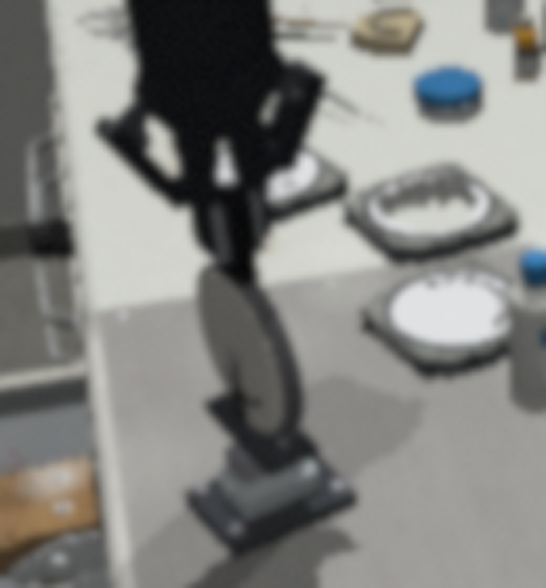

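The gauge stands on the crest and the stud is about 3.7–4 mm down (about 3.2 N contact, tool vertical). Now I rock it to 0.17 rad about the foot.

```bash

python3 -m handwheel '[{"x":0,"y":0,"z":0,"ax":0,"ay":0,"az":0},{"x":-0.0038,"y":0,"z":0,"ax":0,"ay":0,"az":-0.325},{"x":-0.0038,"y":0,"z":0,"ax":0,"ay":0,"az":-0.325},{"x":-0.0038,"y":0,"z":0,"ax":0,"ay":0,"az":-0.325},{"x":-0.0038,"y":0,"z":0,"ax":0,"ay":0,"az":-0.325},{"x":-0.0038,"y":0,"z":0,"ax":0,"ay":0,"az":-0.325},{"x":-0.0038,"y":0,"z":0,"ax":0,"ay":0,"az":-0.325},{"x":0,"y":0,"z":0,"ax":0,"ay":0,"az":0}]'
python3 -m handwheel '[{"x":0,"y":0,"z":0,"ax":0,"ay":0,"az":0},{"x":0,"y":0,"z":0,"ax":0,"ay":0,"az":0},{"x":0,"y":0,"z":0,"ax":0,"ay":0,"az":0},{"x":0,"y":0,"z":0,"ax":0,"ay":0,"az":0},{"x":0,"y":0,"z":0,"ax":0,"ay":0,"az":0},{"x":0,"y":0,"z":0,"ax":0,"ay":0,"az":0},{"x":0,"y":0,"z":0,"ax":0,"ay":0,"az":0},{"x":0,"y":0,"z":0,"ax":0,"ay":0,"az":0}]'
cat > chk.py <<'E'
from h import *
from workcell import optics,find_in,manip
import sys
n=sys.argv[1]; F=[]
for k in range(4):
    d=optics.capture("scene"); F.append(manip.get_obs()["force"])
o=manip.get_obs(); print(o["t"],"F",np.mean(F,0).round(2),"M",np.round(o["moment"],2),"p",np.round(o["ee_pos"],4))
R=Ro.from_rotvec(o["tcp_rot"]).as_matrix(); up=-R[:,1]; gy=-R[:,0]
print("lean",np.arctan2(-gy[2],up[2]),"xtilt",R[2,2],"foot",(o["ee_pos"]+.1331*R[:,1]).round(4),"yaw",np.arctan2(R[1,2],R[0,2]))
np.savez(f"/tmp/scene{n}.npz",**d); W=cloud(d)
for nm in ("pointer_tip","mark_gap"): print(nm,[(np.round(r["extent"],1).tolist(),round(r["conf"],2)) for r in find_in("scene",nm)[:2]])
w=W[80:240,190:340].reshape(-1,3); w=w[np.isfinite(w[:,0])&(np.hypot(w[:,0]-.472,w[:,1]-.13)<.1)&(w[:,2]>.045)&(w[:,2]<.085)]
np.save(f"/tmp/foot{n}.npy",w)
cv2.imwrite(f"pics/scene{n}.png",cv2.resize(d["frame"][130:230,210:310],None,fx=6,fy=6,interpolation=2))
E
python3 chk.py 6
```

```text
t: 11.1
ee_pos: [0.4769, 0.1552, 0.187]
tcp_rot: [-1.265, 1.254, -1.449]
force: [-0.5, -0.1, -1.3]
finger_gap: 0.0151
t: 11.9
ee_pos: [0.4771, 0.153, 0.1875]
tcp_rot: [-1.262, 1.256, -1.452]
force: [-0.0, 2.6, -1.3]
finger_gap: 0.0153
12.1 F [-0.6   2.61 -0.79] M [ 1.04  0.2  -0.06] p [0.4771 0.153  0.1875]
lean 0.17009854799738003 xtilt -0.00018101962811001293 foot [0.4734 0.1308 0.0563] yaw -0.16508382647943345
pointer_tip []
mark_gap [([341.8, 183.2, 364.3, 202.6], 0.38)]
```

View pics/scene6.png

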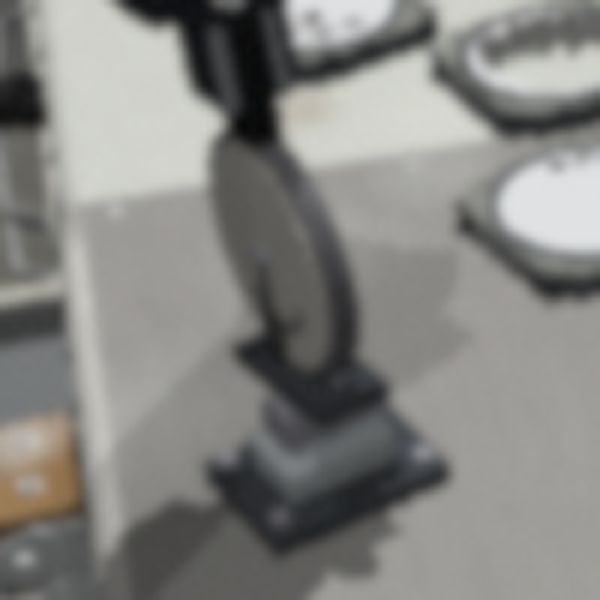

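```bash
cat > rect.py <<'E'
from h import *
import sys
def rect(c,tcp,rot,off):
    d=dict(np.load(f"/tmp/{c}.npz")); f=200/np.tan(np.radians(float(d["fov_y"])/2)); T=np.linalg.inv(d["pose"])
    R=Ro.from_rotvec(rot).as_matrix(); gx,gy,gz=R[:,2],-R[:,0],-R[:,1]
    piv=np.array(tcp)-(.1331-.064)*gz+off-.006*gx
    a,b=np.meshgrid(np.arange(.06,-.06,-.0003),np.arange(.06,-.06,-.0003))
    P=(piv+a[...,None]*gy+b[...,None]*gz)@T[:3,:3].T+T[:3,3]
    return cv2.remap(d["frame"],(P[...,0]/P[...,2]*f+d["cx"]).astype(np.float32),(P[...,1]/P[...,2]*f+d["cy"]).astype(np.float32),cv2.INTER_CUBIC)
off=np.array([-.002,.001,0])
i5=rect("scene5",[.4738,.1306,.1893],[-1.126,1.329,-1.33],off); i6=rect("scene6",[.4771,.153,.1875],[-1.262,1.256,-1.452],off)
cv2.imwrite("pics/dials6.png",cv2.convertScaleAbs(np.hstack([i5,i6]),alpha=2))
w=np.load("/tmp/foot6.npy"); print(len(w))
# foot-bar top plane on the robot side
g=Ro.from_rotvec([-1.262,1.256,-1.452]).as_matrix(); o=np.array([.4734,.1308,.0563])
L=(w-o)@np.stack([g[:,2],-g[:,0],-g[:,1]],1)
m=(np.abs(L[:,0])<.02)&(np.abs(L[:,1])<.043)&(L[:,2]>.004)&(L[:,2]<.016)&(L[:,0]<-.008)
s=L[m]; print(len(s),"slope dz/dy",np.polyfit(s[:,1],s[:,2],1), "y range",s[:,1].min(),s[:,1].max())
E
python3 rect.py
```

```text
269
92 slope dz/dy [0.01452102 0.00858289] y range -0.04065455658983406 0.041546410162921585
```

View pics/dials6.png

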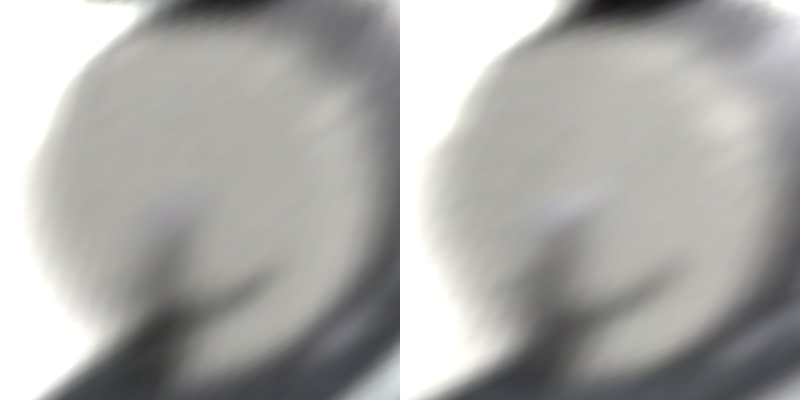

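```bash
python3 - <<'E'
import cv2,numpy as np
g=cv2.cvtColor(cv2.imread("pics/dial1.png"),cv2.COLOR_BGR2GRAY).astype(float); g=cv2.GaussianBlur(g,(1,7),0)
for r in range(340,560,12):
    p=-g[r-3:r+4].mean(0); p=np.convolve(p,np.ones(5)/5,"same")
    s=p[200:360]; pk=[(i+200,round(s[i]-np.median(s),1)) for i in range(6,154) if s[i]==s[i-6:i+7].max() and s[i]-np.median(s)>5]
    print(r,pk)
E
```

```text
340 [(292, np.float64(16.4)), (304, np.float64(17.5))]
352 [(304, np.float64(25.9))]
364 [(304, np.float64(35.9))]
376 [(304, np.float64(40.0))]
388 [(304, np.float64(34.9))]
400 [(304, np.float64(37.6))]
412 [(236, np.float64(8.4)), (304, np.float64(35.9))]
424 [(210, np.float64(12.2)), (231, np.float64(16.8)), (304, np.float64(35.2))]
436 [(211, np.float64(10.1)), (225, np.float64(13.6)), (304, np.float64(32.5))]
448 [(305, np.float64(29.6))]
460 [(306, np.float64(30.4)), (314, np.float64(30.6))]
472 [(246, np.float64(15.7)), (306, np.float64(39.6))]
484 [(244, np.float64(34.5)), (302, np.float64(44.0))]
496 [(244, np.float64(37.9)), (303, np.float64(45.1))]
508 [(241, np.float64(39.7)), (301, np.float64(43.5))]
520 [(239, np.float64(37.6)), (299, np.float64(41.8))]
532 [(237, np.float64(34.5)), (297, np.float64(35.8))]
544 [(237, np.float64(24.7)), (295, np.float64(20.3))]
556 [(239, np.float64(12.0)), (265, np.float64(5.4)), (275, np.float64(5.2)), (291, np.float64(8.8))]
```

```bash

python3 -m handwheel '[{"x":0,"y":0,"z":0,"ax":0,"ay":0,"az":0},{"x":0,"y":0,"z":0,"ax":0,"ay":0,"az":0},{"x":0,"y":0,"z":0,"ax":0,"ay":0,"az":0},{"x":0,"y":0,"z":0,"ax":0,"ay":0,"az":0},{"x":0,"y":0,"z":0,"ax":0,"ay":0,"az":0},{"x":0,"y":0,"z":0,"ax":0,"ay":0,"az":0},{"x":0,"y":0,"z":0,"ax":0,"ay":0,"az":0},{"x":0,"y":0,"z":0,"ax":0,"ay":0,"az":0}]'
python3 chk.py 7 && python3 -c "
from workcell import manip
print(manip.close_job())"
```

```text
t: 13.0
ee_pos: [0.4772, 0.1529, 0.1875]
tcp_rot: [-1.263, 1.256, -1.452]
force: [-0.4, 1.7, -1.4]
finger_gap: 0.0153
13.2 F [-0.7  1.9 -0.3] M [ 0.9   0.14 -0.08] p [0.4772 0.1529 0.1875]
lean 0.1702806115965341 xtilt -4.733531776524025e-05 foot [0.4735 0.1306 0.0563] yaw -0.16502766420993942
pointer_tip []
mark_gap []
the job is handed in; nothing more can be done
None
```

I handed the job in at 13.2 s with the gauge still gripped, pressed on the crest and leaning 0.170 rad. I could not see directly that the pointer sits in the mark's gap.

**Steps:** I gripped the gauge by its handle and set it upright and square on the crest. I pressed the stud part way down, then rocked the gauge about its foot towards its +y.

**Last checks that held:**
- **Position:** the foot was within about 3 mm of the crest's middle and square to it, both at about −9.4° yaw.
- **Press:** the stud was about 3.7 mm down going by heights. The force reading fits this, at about 3 N of contact against the load before touching.
- **Lean:** the tool leaned 0.170 rad, and the slope of the foot bar in the depth image agreed within 0.015 rad.
- **At rest:** the arm had held still for about 2 s, so the pointer should have settled.

**Less certain:**
- **Pointer on the mark:** at the rest, the scene camera sees the dial too obliquely, and the networks found neither pointer nor mark in the last picture. The match therefore relies on the mark angle I measured from the wrist view before gripping, about 0.165 rad. The blurrier scene view gave about 0.145 rad. Both are inside the 0.078 rad tolerance.
- **Sideways force:** about 2 N of sideways friction force stayed on the tool at the end.

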